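Open the label printer for a new roll

TASK

The inspection-label printer on the bench has run out of labels. Press its green release tab so that the cover springs up, then gently push the cover all the way back until it rests fully open by itself, ready for a new roll. Nothing is to be picked up, and everything else on the bench stays where it is.

Things in the scene. Friction and masses are not known exactly. Their poses are not given: they have to be found in the camera images.
- printer: label printer, fixed: grey base, white cover with smoked window, 205 x 132 x 117 mm shut. Origin on the bench under it; z up, front looks along its own -x. It spans x -115 to +90, y -66 to +66 mm. The front porch (x -115 to -62, 50 mm high) has the green tab in its middle; behind it stands the cover's front wall. More than 60 N on it is rough
- tab (a joint): angle of the green release tab, a spring rocker: 0 at rest, 0.19 rad at its stop; pressing the pad down turns it about a level line along the printer's y at x = -46 mm, 50 mm high. The latch lets go at about 0.12 rad (pad down 6 mm, about 4 N); fully down is 9 mm at the pad's middle, 5 to 6 N. It springs back when let go
- tab_pad (a point): middle of the top of the tab's green pad, 62 mm above the bench and 93 mm in front of the printer's origin at rest; the pad is 40 mm deep (x) by 44 mm wide (y) and stands 12 mm proud of the porch
- cover (a joint): angle of the white cover: 0 shut and latched, about 0.56 rad after springing up, 1.85 rad (106 degrees) fully open at its stop. Stiff hinge: left between about 0.7 and 1.5 it stays there, beyond about 1.6 it sinks open; a few newtons at its front edge move it. Hollow hood of 0.17 kg, open underneath, 4 mm walls, roof 47 mm above the hinge line, front wall 147 mm from it
- cover_lip (a point): middle of the underside of the cover's front lip (lower front edge, 120 mm wide, juts 6 mm out of the front wall), 147 mm from the hinge, 8 mm below the hinge line when shut; moves and turns with the cover (x to the hinge, z out of the roof). Sprung up, it is about 140 mm above the bench and can be pushed up and back from in front and below
- cover_hinge (a point): middle of the cover's hinge line, 85 mm behind the printer's origin and 70 mm above the bench; the hinge line runs along the printer's y, and opening lifts the front edge up and back
- spare_roll_mid (a point): middle of the spare label roll standing beside the printer: white paper, 78 mm diameter, 58 mm high, loose; leave alone
- gauge_mid (a point): middle of a pressure gauge lying face up on the other side of the printer, 62 mm diameter, 24 mm high, with a brass stem; loose; leave alone
- valve_mid (a point): middle of a brass extinguisher valve head with black and red levers, 95 mm high, 110 mm long, standing off to one side; loose; leave alone
- seal_jar_mid (a point): middle of a white jar of seals, 60 mm diameter, 75 mm high, off to one side; loose; leave alone
- spray_can_mid (a point): middle of a spray can, 52 mm diameter, 170 mm high, off to the right; loose; leave alone
- screwdriver: a screwdriver lying off to the left; origin at its underside; loose; leave alone
- wrench: a wrench, 150 mm long, lying beside the printer's front left corner, next to the spare roll; origin at its underside; loose; leave alone
There are look-alikes about, which are no part of the job. Leave any brown or yellow look-alike of the printer alone.

How it is judged:
By the outcome, as a careful person would: the job done as asked, in the order asked, and still so for the second after the job is handed in, with the robot touching nothing.
It also fails if it takes over 42 s, if anything falls off the work surface, if the arm or the gripper's body presses on something with over 40 N, if the wrist force passes 120 N, or if a joint passes its speed limit or range.

ROBOT

A 6-joint arm with a two-finger parallel gripper is mounted at the origin on the work surface. World frame = base frame: x ahead of the robot, y to its left, z up, the work surface at z = 0. Lengths are in m, angles in rad, forces in N, time in s.
With the tool pointing down it reaches from about 0.3 to 0.875 m from the base axis. Payload 6.4 kg.
Tool frame: the origin (TCP) lies on the centre line of the jaws, within the pads' length; the fingertips stand 22 mm ahead of it and the grasp point (between the pads) lies 3 mm ahead of it; z points along the fingers, y is the line along which they close (so a half turn about z gives the same grasp; the last joint's range is limited). The gripper opens to 88 mm and grips with 3 to 60 N. Pads are 18 mm wide; open, the fingers measure 123 mm over their backs; the gripper's body (75 mm by 187 mm) begins 45 mm behind the grasp point.
Start: joints at [0.894, 0.181, 1.607, -0, 1.354, -0.206], TCP at [0.261, 0.512, 0.261] pointing down, gripper open.
Joint ranges: [-2.99, 2.99], [-0.89, 2.07], [0.3, 2.58], [-1.14, 4.28], [0, 2.63], [-3.12, 3.12]. Speed limits (rad/s): [2.57, 2.57, 3.01, 3.14, 3.14, 3.14].

INTERFACE

Orientations are given as a unit quaternion [w, x, y, z].
In Python, from rig import * gives the robot as it stands.
- The arm moves only by the tool step_arm, never from a script. Its argument "rows" is a list of rows, each a list of 2 entries, a list of its own where there are three numbers: the shift along the tool's x, y, z scaled (see below), then the turn about the tool's z scaled (see below). A call has 1 to 20 rows; each row is the pose to reach, as a shift and turn from the pose commanded when the call began, along the tool's axes at that moment, turning the shorter way round; what a row does not reach only later rows make up. The controller multiplies each number of a shift by 0.4 m and each number of a turn by 360 degrees. A row lasts 1/8 s, in which the tool goes at most 62.5 mm and 10.7 degrees, less where a joint would pass 70% of its speed; a pose out of reach is approached as far as the arm can. A call with a number of a shift or a turn outside -1 to 1 is refused whole. A call with a gripper value outside its range is refused whole. "grip" is the opening, from 0 (shut) to 1 (fully open), set as the call begins (left out, the last holds). The fingers move at their own pace and stop on an object; "squeeze" is the grip in N (left out, the last holds). Time passes only in rows, so rows that repeat a pose let the fingers close. It gives the time, the measured TCP pose, the force, the opening and the grip force at its end, in the units of the state.
- get_state(): the state, without advancing time (a new reading comes with each control period).
- camera(name): name is "side" or "top"; returns the picture (384x512x3 uint8, red, green, blue); there is no depth.
- camera_params(name): a dict with "vertical_fov" (degrees; the focal length in pixels is half the picture's height over the tangent of half this angle, whatever the lens; pixels are square), "cx", "cy" (the principal point, pixels), "rvec" (rotation vector, rad) and "tvec" (3), from world to camera coordinates, as OpenCV has them. Camera axes: x right, y down, z forward; pixel columns grow to the right and rows downward; lengths in m; the calibration is good to about 2 mm. A picture is of the moment at which its call begins. camera_params takes no time and is no camera call.
- finish_job(): hands the job in; it is judged then, once.
Trained networks look in the newest picture that a camera, given by its name, has taken for a name from the list of things; names that differ only in an ending like _2 or _b are one class to them, and where a whole thing is asked for, a point or a joint stands for the part that bears it (a point fixed in the world has none). Each returns a list of dicts, best first, with "p" (0 to 1); they miss things now and then, are a little off and sometimes report something else, mostly with a low value. They report only what shows in the picture. A call takes as long as a camera call. They do not tell look-alikes from the thing itself.
- spot_in(camera, label): "at" ([column, row] in pixels, amid what is visible of it).
- silhouettes(camera, label): "mask" (384x512 bool, what is visible of it) and "at" ([column, row] in pixels, amid what is visible of it).
The state is a dict: "clock": time; "joint_positions": joint angles; "qvel": joint speeds; "tau": joint torques, N m; "position": TCP position; "tool_rot": TCP orientation; "force": force on the tool from outside, world axes, zero at the start; "ft_torque": the same for the moment, N m; "gripper_width": opening from 0.0 (shut) to 1.0 (fully open); "gripper_force": force on a finger pad.
Only numpy, scipy, OpenCV 4.12 (cv2) and the standard library are available. Lean on these libraries where they do the work, as an engineer would, in place of code of your own. Each camera call takes 0.05 s, during which the arm holds its last target. There are 200 camera calls.

## Working session

There is one attempt and no reset: what is moved stays moved. The work goes in short steps, Python scripts to look and compute and a tool call to move; the robot and the scene stay as the last step left them, time stands still between calls to the robot, and variables do not carry over. Pictures are saved under pics/ and viewed, at most 10 in all, crops included, and the job is handed in when it is done.

Besides the shell and the picture viewer there is one more tool, called after "Emit:" as a command line: name --argument value ..., lists and objects as JSON in quotes. step_arm: Moves the arm, as the interface text tells. Its arguments: {"type":"object","properties":{"rows":{"type":"array"},"grip":{"type":"number"},"squeeze":{"type":"number"}},"required":["rows"]}

```bash
mkdir -p pics; ls
cat > h.py <<'E'
from rig import *
import numpy as np, cv2
def P(c):
    p=camera_params(c); f=192/np.tan(np.radians(p["vertical_fov"])/2)
    K=np.array([[f,0,p["cx"]],[0,f,p["cy"]],[0,0,1]]); R=cv2.Rodrigues(np.array(p["rvec"],float))[0]
    return K,R,np.array(p["tvec"],float)
def atz(c,uv,z):
    K,R,t=P(c); C=-R.T@t; d=R.T@np.linalg.inv(K)@np.array([*uv,1.]); return C+d*(z-C[2])/d[2]
def proj(c,X):
    K,R,t=P(c); q=(np.atleast_2d(X)@R.T+t)@K.T; return q[:,:2]/q[:,2:]
def save(c,n):
    im=camera(c); cv2.imwrite("pics/"+n,im[:,:,::-1]); return im
E
python3 - <<'E'
from h import *
a=save("top","t0.png");b=save("side","s0.png")
cv2.imwrite("pics/b0.png",cv2.resize(np.vstack([a,b])[:,:,::-1],(800,1200))[:600]) 
cv2.imwrite("pics/b1.png",cv2.resize(b[:,:,::-1],(800,600)))
for n,z in [("tab_pad",.062),("printer",.08),("cover",.1),("spare_roll_mid",.03),("gauge_mid",.012)]:
    for c in("top","side"):
        print(n,c,[(np.round(d["at"]),round(d["p"],2),atz(c,d["at"],z).round(3)) for d in spot_in(c,n)[:3]])
for c in("top","side"):
    K,R,t=P(c);print(c,(-R.T@t).round(2))
print(camera_params("top"),get_state())
E
```

```text
pics
tab_pad top [(array([187., 258.]), 0.73, array([0.303, 0.253, 0.062])), (array([284., 199.]), 0.66, array([ 0.503, -0.084,  0.062])), (array([176., 172.]), 0.54, array([0.598, 0.292, 0.062]))]
tab_pad side [(array([174., 168.]), 0.6, array([0.305, 0.249, 0.062])), (array([247., 210.]), 0.44, array([ 0.493, -0.076,  0.062]))]
printer top [(array([293., 180.]), 0.95, array([ 0.566, -0.115,  0.08 ])), (array([179., 151.]), 0.61, array([0.669, 0.281, 0.08 ])), (array([194., 232.]), 0.58, array([0.388, 0.227, 0.08 ]))]
printer side [(array([202., 170.]), 0.96, array([0.397, 0.175, 0.08 ])), (array([278., 220.]), 0.78, array([ 0.562, -0.168,  0.08 ])), (array([266., 153.]), 0.72, array([0.652, 0.218, 0.08 ]))]
cover top [(array([181., 145.]), 0.67, array([0.688, 0.271, 0.1  ])), (array([198., 227.]), 0.65, array([0.406, 0.211, 0.1  ])), (array([295., 171.]), 0.64, array([ 0.595, -0.121,  0.1  ]))]
cover side [(array([202., 162.]), 0.97, array([0.402, 0.19 , 0.1  ])), (array([283., 209.]), 0.86, array([ 0.583, -0.149,  0.1  ])), (array([272., 145.]), 0.58, array([0.682, 0.236, 0.1  ]))
[... 617 characters left out ...]
)} {'clock': 0.6, 'joint_positions': array([ 8.93720124e-01,  1.80780645e-01,  1.60700202e+00, -1.15668707e-05,
        1.35377021e+00, -2.06286950e-01]), 'qvel': array([ 0.00185476,  0.00026331, -0.00052453,  0.001088  , -0.00038918,
        0.00060345]), 'tau': array([-1.07983513e-03, -4.33597720e+01, -3.42017591e+01,  7.01273885e-02,
        3.13175458e-02, -4.90153923e-05]), 'position': array([0.26080894, 0.51247346, 0.26072437]), 'tool_rot': array([1.36084664e-05, 2.33225536e-01, 9.72422670e-01, 1.55680553e-05]), 'force': array([-0.16507845,  0.23673756,  0.37310723]), 'ft_torque': array([ 0.01578867,  0.03267884, -0.00057119]), 'gripper_force': 0.0, 'gripper_width': 0.9988257176374495}
```

View pics/b0.png

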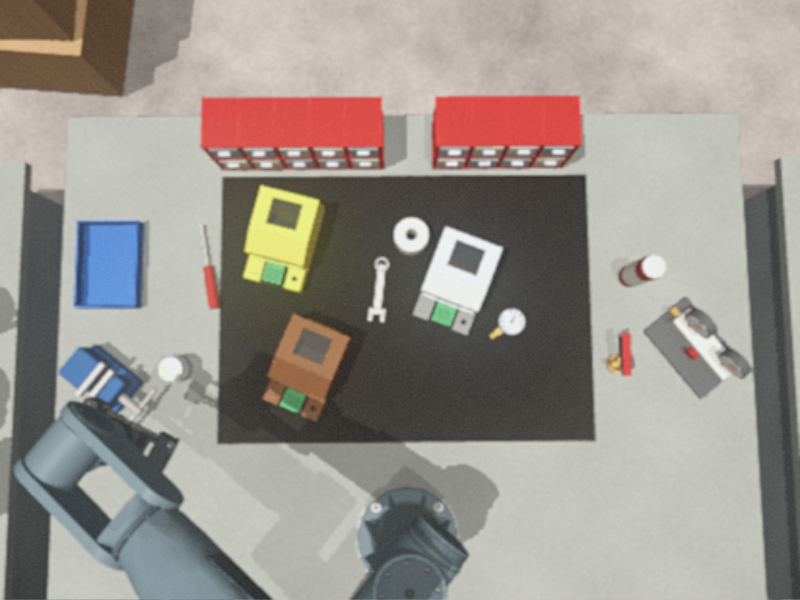

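View pics/b1.png

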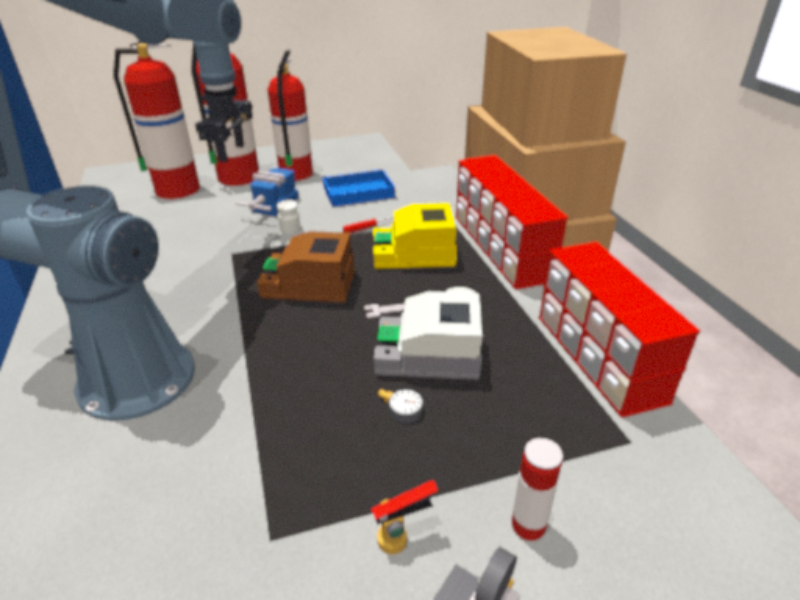

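The white printer shows its green tab at about (284,199) in the top picture. The brown and yellow ones are look-alikes. Next I fit the white printer's pose with a small silhouette fit.

```bash
cat >> h.py <<'E'
def pr(pose,X):
    x,y,a=pose; X=np.atleast_2d(X); c,s=np.cos(a),np.sin(a)
    return np.c_[x+c*X[:,0]-s*X[:,1], y+s*X[:,0]+c*X[:,1], X[:,2]]
def tomove(pose,tgt):
    "tool-axis scaled shift taking TCP (fingertip 22mm below) to tip target in printer frame, and turn"
    from scipy.spatial.transform import Rotation as Ro
    s=get_state(); q=s["tool_rot"]; R=Ro.from_quat([q[1],q[2],q[3],q[0]]).as_matrix()
    w=pr(pose,tgt)+[0,0,.022]; return (w-s["position"])@R/.4, R
E
python3 - <<'E'
from h import *
from scipy.optimize import minimize
im={c:cv2.imread(f"pics/{c[0]}0.png") for c in("top","side")}
M={}
for c,near in(("top",(293,180)),("side",(278,220))):
    for l in silhouettes(c,"printer"):
        if np.hypot(*(np.array(l["at"])-near))<15: M[c]=l["mask"]; print(c,l["p"],l["mask"].sum()); break
    h=cv2.cvtColor(im[c],cv2.COLOR_BGR2HSV)
    g=((abs(h[...,0].astype(int)-70)<20)&(h[...,1]>120)&(h[...,2]>60)).astype(np.uint8)
    n,_,st,ce=cv2.connectedComponentsWithStats(g)
    print([(st[i,4],ce[i].round(1),atz(c,ce[i],.06).round(4)) for i in range(1,n) if st[i,4]>30])
def box(x0,x1,z0,z1): return [[x,y,z] for x in(x0,x1) for y in(-.066,.066) for z in(z0,z1)]
def ren(c,p):
    m=np.zeros((384*4,512*4),np.uint8)
    for b in(box(-.115,.09,0,.05),box(-.062,.09,.05,.09)+box(-.02,.085,.05,.117)):
        cv2.fillConvexPoly(m,cv2.convexHull((proj(c,pr(p,np.array(b)))*4+1.5).round().astype(np.int32)),1)
    return cv2.resize(m.astype(np.float32),(512,384),interpolation=cv2.INTER_AREA)
def cost(p,cs=("top","side")): return sum(abs(ren(c,p)-M[c]).sum()/M[c].sum() for c in cs if c in M)
for cs in(("top","side"),("top",),("side",)):
    r=min((minimize(cost,[.58,-.11,a],args=(cs,),method="Nelder-Mead",options=dict(initial_simplex=[[.58,-.11,a],[.6,-.11,a],[.58,-.09,a],[.58,-.11,a+.1]])) for a in(-.5,-.3)),key=lambda r:r.fun)
    print(cs,r.x.round(4),round(r.fun,3),"pad",pr(r.x,[-.093,0,.062]).round(4))
    if len(cs)==2:
        np.save("pose.npy",r.x); t,R=tomove(r.x,[-.103,0,.11]); print("move",t.round(4)); xa=R[:2,0]; print("turn",np.degrees(np.arctan2(xa[1],xa[0])-(r.x[2]+np.pi)))
        for c in M: print(c,proj(c,pr(r.x,[-.093,0,.06])).round(1))
E
```

```text
top 0.58 2337
[]
side 0.93 3244
[(np.int32(51), array([244.8, 151.9]), array([0.5868, 0.2822, 0.06  ])), (np.int32(56), array([172. , 168.9]), array([0.2965, 0.2446, 0.06  ])), (np.int32(127), array([248. , 213.5]), array([ 0.4921, -0.0899,  0.06  ]))]
('top', 'side') [ 0.5795 -0.1164 -0.3798] 0.093 pad [[ 0.4931 -0.0819  0.062 ]]
move [[-1.1666 -1.0632  0.3218]]
turn -5.208803789577795
top [[283.5 201.4]]
side [[247.6 211.9]]
('top',) [ 0.58   -0.1173 -0.3803] 0.032 pad [[ 0.4937 -0.0827  0.062 ]]
('side',) [ 0.5815 -0.1132 -0.3977] 0.053 pad [[ 0.4958 -0.0772  0.062 ]]
```

Emit:
step_arm --rows '[[[-1,-0.911,0],-0.0145],[[-1,-0.911,0],-0.0145],[[-1,-0.911,0],-0.0145],[[-1,-0.911,0],-0.0145],[[-1,-0.911,0],-0.0145],[[-1,-0.911,0],-0.0145],[[-1,-0.911,0],-0.0145],[[-1,-0.911,0],-0.0145],[[-1,-0.911,0],-0.0145],[[-1,-0.911,0],-0.0145]]' --grip 0

```text
clock: 1.95
position: [0.4527, 0.0038, 0.2609]
tool_rot: [0.0, 0.191, 0.982, -0.0]
force: [-0.3, 0.4, 0.3]
gripper_width: 0.005
gripper_force: 0.0
```

Run:
```python
from h import *
p=np.load("pose.npy"); t,R=tomove(p,[-.103,0,.075]); print(t.round(4),np.degrees(np.arctan2(R[1,0],R[0,0])-p[2]-np.pi))
s=get_state();print(s["clock"],s["position"],s["gripper_width"])
```

```text
[[-0.1486 -0.1609  0.4098]] -0.24961270137276564
1.95 [0.45273574 0.00381488 0.26087056] 0.004673061863280675
```

Emit:
step_arm --rows '[[[-0.07,-0.08,0.05],0],[[-0.149,-0.161,0.15],0],[[-0.149,-0.161,0.3],0],[[-0.149,-0.161,0.41],0],[[-0.149,-0.161,0.41],0],[[-0.149,-0.161,0.41],0]]'

```text
clock: 2.7
position: [0.4845, -0.0753, 0.0984]
tool_rot: [0.001, 0.188, 0.982, -0.0]
force: [-0.3, -0.4, 0.6]
gripper_width: 0.007
gripper_force: 0.0
```

Run:
```python
from h import *
a=save("top","t1.png");b=save("side","s1.png")
v=np.hstack([cv2.resize(a[140:260,220:340],(480,480),interpolation=cv2.INTER_CUBIC)[:,:400],cv2.resize(b[150:270,200:320],(480,480),interpolation=cv2.INTER_CUBIC)[:,:400]])
cv2.imwrite("pics/v1.png",v[:,:,::-1])
p=np.load("pose.npy"); t,R=tomove(p,[-.103,0,.05]); print(t.round(4),get_state()["clock"])
for c in("top","side"): print(c,proj(c,pr(p,np.array([[-.103,0,.062],[-.113,.022,.062],[-.113,-.022,.062],[-.073,0,.062]]))).round(1))
```

```text
[[ 0.0015 -0.0069  0.0681]] 2.8
top [[282.5 204.1]
 [275.6 204.4]
 [287.4 209. ]
 [285.6 196. ]]
side [[244.4 211.3]
 [242.  206.8]
 [240.5 215.6]
 [254.  211.7]]
```

View pics/v1.png

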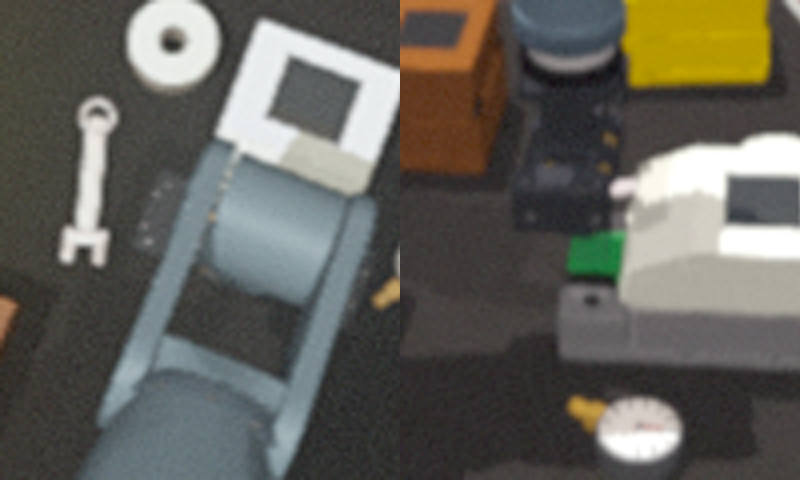

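Emit:
step_arm --rows '[[[0.0015,-0.006,0.025],0],[[0.0015,-0.006,0.04],0],[[0.0015,-0.006,0.05],0],[[0.0015,-0.006,0.057],0],[[0.0015,-0.006,0.06],0]]'

```text
clock: 3.42
position: [0.4818, -0.0776, 0.0734]
tool_rot: [-0.001, 0.189, 0.982, 0.0]
force: [-9.1, 2.8, 20.9]
gripper_width: 0.006
gripper_force: 11.2
```

Run:
```python
from h import *
b=save("side","s2.png")
cv2.imwrite("pics/v2.png",cv2.resize(b[130:280,190:340],(600,600),interpolation=cv2.INTER_CUBIC)[:,:,::-1])
s=get_state();print(s["clock"],s["position"],s["force"])
```

```text
3.475 [ 0.48180007 -0.07759581  0.07358805] [-8.52888781  2.26944825 19.51294423]
```

View pics/v2.png

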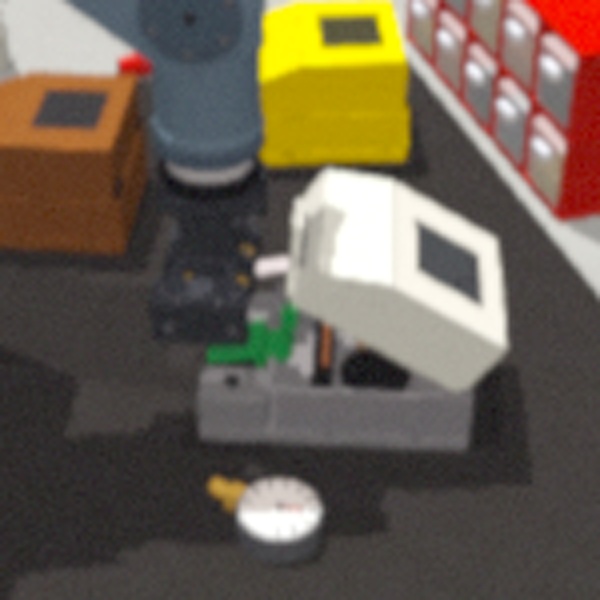

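The cover has sprung up: in the crop its lip sits at around (295,300) and the tab is down. Next I lift off and move back from it.

Emit:
step_arm --rows '[[[0.0,0,-0.02],0],[[0.02,0,-0.06],0],[[0.03,0,-0.12],0],[[0.03,0,-0.192],0],[[0.03,0,-0.192],0],[[0.03,0,-0.192],0]]'

```text
clock: 4.22
position: [0.4706, -0.0731, 0.1487]
tool_rot: [-0.0, 0.189, 0.982, 0.0]
force: [0.2, 1.0, -0.0]
gripper_width: 0.004
gripper_force: 0.0
```

Run:
```python
from h import *
b=save("side","s3.png")
cv2.imwrite("pics/v3.png",cv2.resize(b[130:280,190:340],(600,600),interpolation=cv2.INTER_CUBIC)[:,:,::-1])
s=get_state();print(s["clock"],s["position"],s["force"])
p=np.load("pose.npy")
def lip(th): c,q=np.cos(th),np.sin(th); return np.array([.085-.147*c-.008*q,0,.07+.147*q-.008*c])
print(spot_in("side","cover_lip")[:2],proj("side",pr(p,lip(.56))))
for x,z in((-.068,.126),):print(tomove(p,[x,0,z])[0].round(4))
base=np.array([-.060,0,.126])
for th in np.arange(.56,1.86,.1): 
    L=lip(th); print(round(th,2),L.round(3),tomove(p,L+[-.015,0,-.015])[0].round(3))
```

```text
4.275 [ 0.47028224 -0.07293763  0.14835737] [-0.33590136  0.10293968  0.20851072]
[{'at': [291.8, 199.5], 'p': 0.84}, {'at': [200.3, 163.7], 'p': 0.79}] [[263.46983234 191.45776179]]
[[-0.124   0.0003  0.0003]]
0.56 [-0.044  0.     0.141] [[-0.147  0.    -0.001]]
0.66 [-0.036  0.     0.154] [[-0.166  0.    -0.032]]
0.76 [-0.027  0.     0.165] [[-0.189  0.    -0.061]]
0.86 [-0.017  0.     0.176] [[-0.214  0.    -0.088]]
0.96 [-0.006  0.     0.186] [[-0.242  0.    -0.112]]
1.06 [0.006 0.    0.194] [[-0.272  0.    -0.133]]
1.16 [0.019 0.    0.202] [[-0.304  0.    -0.152]]
1.26 [0.032 0.    0.208] [[-0.337  0.    -0.166]]
1.36 [0.046 0.    0.212] [[-0.372  0.    -0.178]]
1.46 [0.061 0.    0.215] [[-0.408  0.    -0.186]]
1.56 [0.075 0.    0.217] [[-0.445  0.    -0.19 ]]
1.66 [0.09  0.    0.217] [[-0.481  0.    -0.191]]
1.76 [0.105 0.    0.216] [[-0.518  0.    -0.188]]
```

View pics/v3.png

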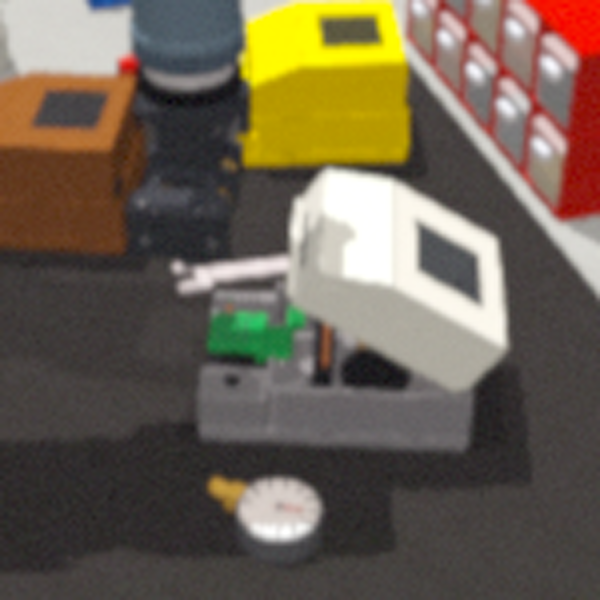

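Emit:
step_arm --rows '[[[-0.08,0,0],0],[[-0.12,0,0],0],[[-0.14,0,0],0],[[-0.15,0,-0.003],0],[[-0.16,0,-0.015],0],[[-0.17,0,-0.03],0],[[-0.18,0,-0.045],0],[[-0.192,0,-0.06],0],[[-0.205,0,-0.074],0],[[-0.218,0,-0.088],0],[[-0.232,0,-0.1],0],[[-0.232,0,-0.1],0]]'

```text
clock: 5.82
position: [0.5581, -0.1081, 0.1901]
tool_rot: [0.001, 0.189, 0.982, -0.0]
force: [-0.1, 0.5, 0.3]
gripper_width: 0.009
gripper_force: 0.0
```

Run:
```python
from h import *
b=save("side","s4.png")
cv2.imwrite("pics/v4.png",cv2.resize(b[130:280,190:340],(600,600),interpolation=cv2.INTER_CUBIC)[:,:,::-1])
s=get_state();print(s["clock"],s["position"],s["force"])
p=np.load("pose.npy")
def lip(th): c,q=np.cos(th),np.sin(th); return np.array([.085-.147*c-.008*q,0,.07+.147*q-.008*c])
for th in np.arange(.76,1.86,.1): 
    L=lip(th); print(round(th,2),tomove(p,L+[-.015,0,-.015])[0].round(3))
```

```text
5.875 [ 0.5576823  -0.10797075  0.18961631] [ 0.29815814  0.26060295 -0.01101396]
0.76 [[0.047 0.001 0.043]]
0.86 [[0.022 0.001 0.016]]
0.96 [[-0.006  0.001 -0.008]]
1.06 [[-0.036  0.001 -0.029]]
1.16 [[-0.068  0.001 -0.047]]
1.26 [[-0.102  0.001 -0.062]]
1.36 [[-0.137  0.001 -0.073]]
1.46 [[-0.173  0.001 -0.081]]
1.56 [[-0.209  0.001 -0.085]]
1.66 [[-0.246  0.001 -0.086]]
1.76 [[-0.283  0.001 -0.083]]
```

View pics/v4.png

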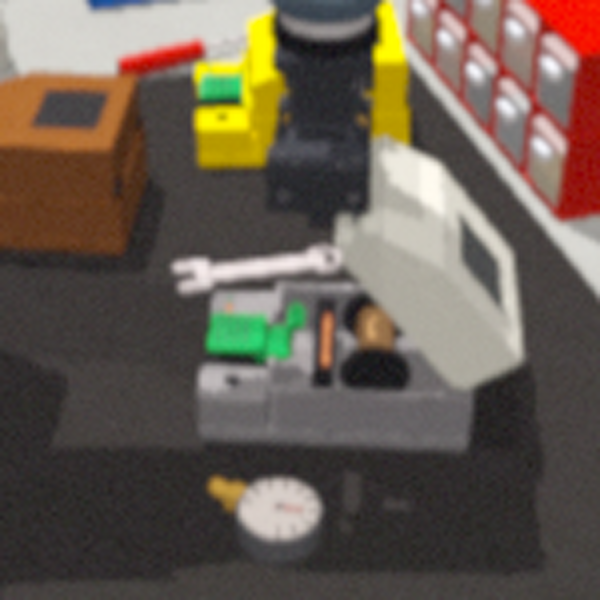

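The push works: the cover is at about 0.97 rad, with its lip at about (345,225) in the crop. I carry on along the arc.

Emit:
step_arm --rows '[[[-0.02,0,-0.014],0],[[-0.036,0,-0.026],0],[[-0.052,0,-0.036],0],[[-0.068,0,-0.045],0],[[-0.085,0,-0.053],0],[[-0.102,0,-0.06],0],[[-0.12,0,-0.066],0],[[-0.137,0,-0.072],0],[[-0.155,0,-0.076],0],[[-0.173,0,-0.08],0],[[-0.19,0,-0.082],0],[[-0.207,0,-0.084],0],[[-0.224,0,-0.085],0],[[-0.24,0,-0.085],0],[[-0.255,0,-0.085],0],[[-0.27,0,-0.084],0],[[-0.28,0,-0.083],0],[[-0.29,0,-0.082],0],[[-0.3,0,-0.081],0],[[-0.3,0,-0.081],0]]'

```text
clock: 8.38
position: [0.6687, -0.1522, 0.2218]
tool_rot: [0.0, 0.189, 0.982, 0.0]
force: [-0.1, 0.5, -0.8]
gripper_width: 0.007
gripper_force: 0.0
```

Run:
```python
from h import *
b=save("side","s5.png")
cv2.imwrite("pics/v5.png",cv2.resize(b[110:260,190:340],(600,600),interpolation=cv2.INTER_CUBIC)[:,:,::-1])
s=get_state();print(s["clock"],s["position"],s["force"])
```

```text
8.425 [ 0.66856176 -0.15207736  0.22183384] [1.00991813 0.01876085 0.11562186]
```

View pics/v5.png

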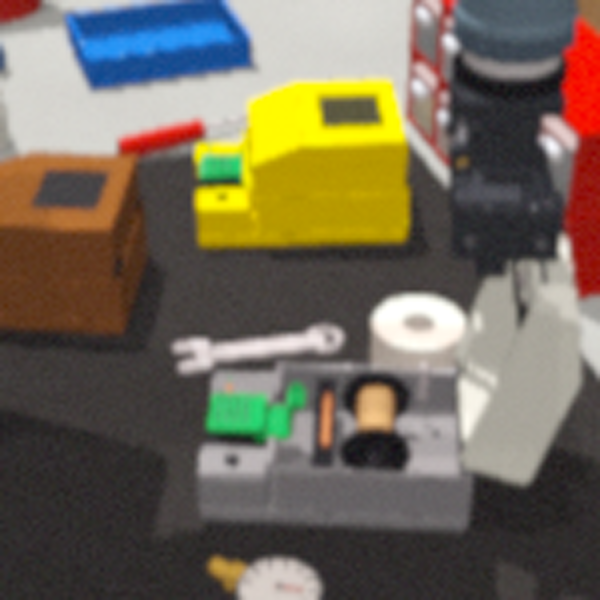

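The cover now leans well past vertical. I give it one small nudge towards its stop, then move the arm away forward and up.

Emit:
step_arm --rows '[[[-0.01,0,0],0],[[-0.02,0,0],0],[[-0.02,0,0],0],[[0.05,0,0],0],[[0.15,0,-0.02],0],[[0.25,0,-0.15],0],[[0.35,0,-0.3],0],[[0.45,0,-0.3],0],[[0.6,0,-0.3],0],[[0.6,0,-0.3],0],[[0.6,0,-0.3],0],[[0.6,0,-0.3],0],[[0.6,0,-0.3],0]]'

```text
clock: 10.05
position: [0.4464, -0.0636, 0.3416]
tool_rot: [-0.0, 0.189, 0.982, 0.0]
force: [0.2, -0.5, -0.3]
gripper_width: 0.008
gripper_force: 0.0
```

Run:
```python
from h import *
b=save("side","s6.png"); a=save("top","t6.png")
p=np.load("pose.npy")
for th in(1.65,1.75,1.85):  # front wall/roof corners, lip
    c,q=np.cos(th),np.sin(th); f=lambda x,y,z:[.085-x*c+z*q,y,.07+x*q+z*c]
    print(th,(proj("side",pr(p,np.array([f(.147,-.06,-.008),f(.147,.06,-.008)])))-[190,110]).round(1)*4)
v=np.hstack([cv2.resize(b[110:260,190:290+40],(560,600),interpolation=cv2.INTER_CUBIC)])
cv2.imwrite("pics/v6.png",v[:,:,::-1])
s=get_state();print(s["clock"],s["position"],s["force"])
d=cv2.absdiff(a,cv2.imread("pics/t0.png")[:,:,::-1]).max(2)>60
print([(n,[(np.round(x["at"]),round(x["p"],2)) for x in spot_in("top",n)[:2]]) for n in("spare_roll_mid","gauge_mid","wrench")])
```

```text
1.65 [[484.4 294.8]
 [478.  202.8]]
1.75 [[506.4 296.8]
 [497.6 204.8]]
1.85 [[527.6 300.8]
 [517.2 208.4]]
10.15 [ 0.44613068 -0.06339784  0.34155202] [ 0.22136526 -0.82967662  0.20472677]
[('spare_roll_mid', [(array([265., 147.]), 0.77), (array([327., 211.]), 0.62)]), ('gauge_mid', [(array([327., 211.]), 0.61), (array([262., 147.]), 0.26)]), ('wrench', [(array([245., 189.]), 0.79)])]
```

View pics/v6.png

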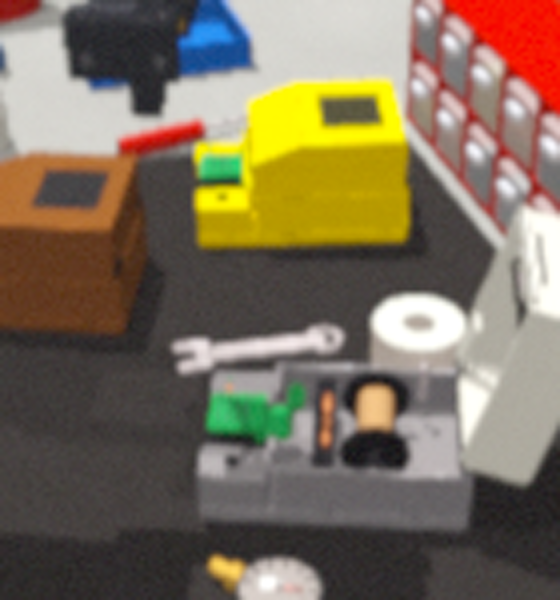

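The cover's lip lies at about (527,300) to (518,208) in the crop, which matches 1.85 rad. It stays there with the arm clear, and the neighbouring things have not moved.

```bash
python3 -c "
from rig import *
print(finish_job())"
```

```text
the job is handed in; nothing more can be done
None
```

I pressed the green tab and pushed the cover back; the last picture shows it resting open by itself at about 1.85 rad (its stop), with the arm clear, and the job is handed in at about 10 s on the clock.

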